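# Switch off the warming plate behind its splash guard with the bent rod

### The arm

A 7-joint arm with a two-finger parallel gripper is mounted at the origin on the work surface. World frame = base frame: x ahead of the robot, y to its left, z up, the work surface at z = 0. Lengths are in m, angles in rad, forces in N, time in s.
With the tool pointing down it reaches from about 0.425 to 0.925 m from the base axis. Payload 6.8 kg.
Tool frame: the origin (TCP) lies at the very end of the fingers, on their centre line; the grasp point (between the pads) lies 19 mm behind it; z points along the fingers, y is the line along which they close (so a half turn about z gives the same grasp; the last joint's range is limited). The gripper opens to 85 mm and grips with 20 to 120 N. Pads are 22 mm wide; open, the fingers measure 114 mm over their backs; the gripper's body (76 mm by 85 mm) begins 54 mm behind the grasp point. The pads swing forward as they close: fully open they stand 13 mm farther back than shut.
Start: joints at [-1.389, 0.477, 0.022, 1.555, -0.011, 1.109, -0.083], TCP at [0.193, 0.647, 0.231] pointing down, gripper open.
Joint ranges: [-2.96, 2.96], [-0.34, 2.1], [-1.41, 1.46], [0.24, 2.44], [-1.37, 4.51], [0.17, 1.92], [-2.96, 2.96]. Speed limits (rad/s): [2.39, 2.39, 3.14, 3.14, 3.14, 3.14, 3.14].

### API

Orientations are given as a rotation vector (axis times angle).
In Python, from bench import monitor, optics, r gives the robot as it stands.
- The arm moves only by the shell command python3 -m crank 'ROWS' [OPENING] [FORCE]. ROWS is JSON, a list of rows, each a list of 2 entries, a list of its own where there are three numbers: the shift along the tool's x, y, z in cm, then the turn, a rotation vector about the tool's x, y, z in rad. A call has 1 to 5 rows; each row shifts and turns the commanded pose from where the row before left it, along the tool's axes as they then stand; what a row does not reach is not made up. A row lasts 1/10 s, in which the tool goes at most 50 mm and 8.59 degrees, less where a joint would pass 70% of its speed; a pose out of reach is approached as far as the arm can. A call is refused whole if a number of a shift passes 5 or a number of a turn 0.15, either way. A call with a gripper value outside its range is refused whole. OPENING is the finger opening in cm, from 0 to 8.54, set as the call begins (- or left out, the last holds). The fingers move at their own pace and stop on an object; FORCE is the grip in N (left out, the last holds). Time passes only in rows, so rows that do not move let the fingers close. It gives the time, the measured TCP pose, the force, the opening and the grip force at its end, in the units of the state.
- monitor.get_obs(): the state, without advancing time (a new reading comes with each control period).
- optics.grab_frame(name): name is "side" or "top"; returns (picture, depth): 480x640x3 uint8, red, green, blue; 480x640 float32, m along the optical axis (not along the pixel's ray), 0 where there is no reading.
- optics.camera_model(name): a dict with "vertical_fov" (degrees; the focal length in pixels is half the picture's height over the tangent of half this angle, whatever the lens; pixels are square), "cx", "cy" (the principal point, pixels), "D" ([k1, k2, p1, p2, k3] as OpenCV has them; the pictures are not rectified), "R" (3x3) and "t" (3): a world point X has camera coordinates R X + t. Camera axes: x right, y down, z forward; pixel columns grow to the right and rows downward; lengths in m; the calibration is good to about 2 mm. A picture is of the moment at which its call begins. camera_model takes no time and is no camera call.
- r.hand_in(): hands the job in; it is judged then, once.
The state is a dict: "clock": time; "joints": joint angles; "qvel": joint speeds; "tau": joint torques, N m; "tcp_pos": TCP position; "orientation": TCP orientation; "contact_force": force on the tool from outside, world axes, zero at the start; "moment": the same for the moment, N m; "grip_width": finger opening in m; "gripper_force": force on a finger pad.
Only numpy, scipy, OpenCV 4.12 (cv2) and the standard library are available. Lean on these libraries where they do the work, as an engineer would, in place of code of your own. Each camera call takes 0.05 s, during which the arm holds its last target. There are 200 camera calls.

### The job

Switch off the warming plate: take the bent rod from its sloping rest, reach over the splash guard with its bent end, and pull the switch lever behind the guard all the way over toward the guard. Then lay the rod back on its rest the way it lay, grip flat on the slope above the two stops and bent end hanging out over the same side. Touch the warming station and its lever only with the rod, never with the hand, and leave the mug, flask and jar where they are.

Things in the scene. Friction and masses are not known exactly. Their poses are not given: they have to be found in the camera images.
- station: Fixed warming station: steel base 350 x 220 mm, 6 mm thick, carrying hot plate, splash guard, switch box. Origin on the table (z = 0) right under the lever's hinge; z up, y along the guard, +x from hot plate through guard to switch (roughly away from the robot). Switch box 90 x 90 mm about the origin, 36 mm high, with 2 cheeks beside the lever to 53 mm high (|y| 22 to 32, |x| to 18 mm).
- plate_top (a point): Centre of the hot plate's top, 32 mm above the table, at x = -175 mm on the station, on the robot's side of the guard. The white plate measures 180 x 200 mm (x, y). Axes as the station's.
- guard_top (a point): Middle of the top edge of the splash guard, an upright steel sheet 6 mm thick (x), 220 mm wide (y), its top 140 mm above the table, at x = -65 mm on the station. Axes as the station's.
- lever (a joint): Switch lever behind the guard. Hinge along the station's y, 45 mm above its origin. 0 = ON: leaning 0.5 rad from upright away from the guard (+x); grows as it swings toward the guard; 1.0 = OFF: end stop, leaning 0.5 rad toward the guard. Starts at 0 to 0.2. Stays where left: friction only, 1 to 4 N at the paddle.
- lever_top (a point): Tip of the lever's black flat paddle, mid-width and mid-thickness, 80 mm from the hinge. The paddle is 40 mm wide (station's y) and 10 mm thick. Axes turn with the lever.
- rest: Fixed wooden rest of the rod. Origin on the table, z up. Its board (100 mm along y, 85 mm up the slope) rises at 35 degrees toward the rest's +x (roughly to the robot's left); the surface is 100 mm above the origin, normal (-0.574, 0, 0.819). Two stops, 12 mm high, hold the grip's lower long side at |y| = 36 to 50 mm; between them and above the grip the slope is free for fingers.
- rod_grip (a point): Centre of the grip of the loose bent rod (0.16 kg): black block 100 mm long (x), 30 wide (y), 22 high (z); grasp it across the 30 mm. The rest of the rod: see rod_tip. At the start its -z face lies flat on the rest's slope, its lower long side against the stops, x along the rest's -y, z along the slope's normal; shank and leg jut out free beyond the rest's -y side.
- rod_tip (a point): End of the rod's leg, at (150, 0, -90) mm from the grip's centre in the rod's axes. The steel shank, 10 mm thick, runs from the grip along +x to a square bend at x = 150 mm; the leg, equally thick, goes from there in -z to this point. Axes as rod_grip.
- rest_seat (a point): Where rod_grip is when the rod is in the middle of its rest, against the stops: 11 mm above the slope along its normal. At the start the rod is up to 8 mm off this along the rest's y. Axes as the rest's.
- rest_tip (a point): Where rod_tip is when the rod is in the middle of its rest. Axes as the rest's.
- mug_center (a point): Bystander: white mug, 85 mm high, 80 mm across; the point is half-way up its axis.
- flask_center (a point): Bystander: grey flask with black cap, 200 mm high, 68 mm across; the point is half-way up.
- jar_center (a point): Bystander: glass jar with steel lid, 110 mm high, 72 mm across; the point is half-way up.
Things that resemble listed ones, but are neither listed nor needed, are in the scene too. What is meant by the part that bears rod_grip is not pink, and is the larger of those in its own colour.

How it is judged:
By the outcome, as a careful person would: the job done as asked, in the order asked, and still so for the second after the job is handed in, with the robot touching nothing.
It also fails if it takes over 48 s, if anything falls off the work surface, if the arm or the gripper's body presses on something with over 40 N, if the wrist force passes 120 N, or if a joint passes its speed limit or range.

## Working session

There is one attempt and no reset: what is moved stays moved. The work goes in short steps, Python scripts to look and compute and a shell command to move; the robot and the scene stay as the last step left them, time stands still between calls to the robot, and variables do not carry over. Pictures are saved under pics/ and viewed, at most 10 in all, crops included, and the job is handed in when it is done.

```bash
ls; mkdir -p pics
python3 - <<'E'
from bench import monitor, optics, r
import cv2, numpy as np
print(monitor.get_obs())
for n in("side","top"):
    p,d=optics.grab_frame(n); cv2.imwrite(f"pics/{n}0.png",p[:,:,::-1]); np.savez(f"{n}0.npz",p=p,d=d)
    print(n,optics.camera_model(n),(d>0).mean())
E
```

```text
pics
{'clock': 0.0, 'joints': array([-1.38908254,  0.47778534,  0.02233126,  1.55645264, -0.01149766,
        1.1093226 , -0.08313759]), 'qvel': array([ 3.09283624e-04, -6.10840755e-04, -9.76146216e-04,  7.58388601e-04,
       -5.50878037e-04, -1.82385786e-03, -3.10331577e-05]), 'tau': array([-2.50274597e-04, -5.96466029e+01,  1.60785299e+00, -2.81186289e+01,
        1.25294714e-02,  9.53489682e-03, -5.30194214e-06]), 'tcp_pos': array([0.1927363 , 0.64627213, 0.23033497]), 'orientation': array([-4.53639282e-01, -3.10853363e+00,  2.88254293e-03]), 'contact_force': array([ 0.63445861, -0.33207596, -0.15736486]), 'moment': array([-0.01629948,  0.00285743,  0.02472433]), 'gripper_force': 0.0, 'grip_width': 0.08537197302445615}
side {'vertical_fov': 54.654139705100135, 'cx': 322.90074864043044, 'cy': 233.51554061173286, 'D': array([-0.04425624,  0.        ,  0.        ,  0.        ,  0.        ]), 'R': array([[ 0.6468045 , -0.76229799, -0.02336029],
       [-0.43585493, -0.3443376 , -0.831542  ],
       [ 0.62583897,  0.54802681, -0.55497045]]), 't': array([-0.33186158,  0.30791929,  0.87843006])} 0.9961751302083334
top {'vertical_fov': 52.66649773935161, 'cx': 324.77264795939567, 'cy': 240.98434387646077, 'D': array([-0.07650415,  0.        ,  0.        ,  0.        ,  0.        ]), 'R': array([[-6.14886057e-03, -9.99980723e-01,  8.62880707e-04],
       [-9.91745771e-01,  5.98770417e-03, -1.28079951e-01],
       [ 1.28072315e-01, -1.64330405e-03, -9.91763471e-01]]), 't': array([-0.01261741,  0.49141017,  1.26885367])} 0.9958430989583333
```

View pics/side0.png

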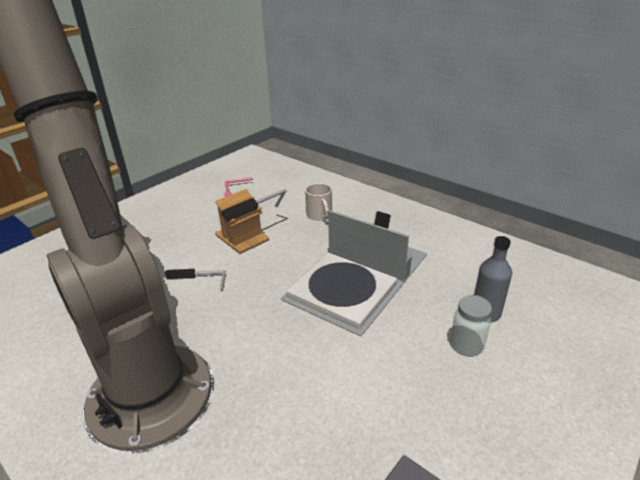

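View pics/top0.png

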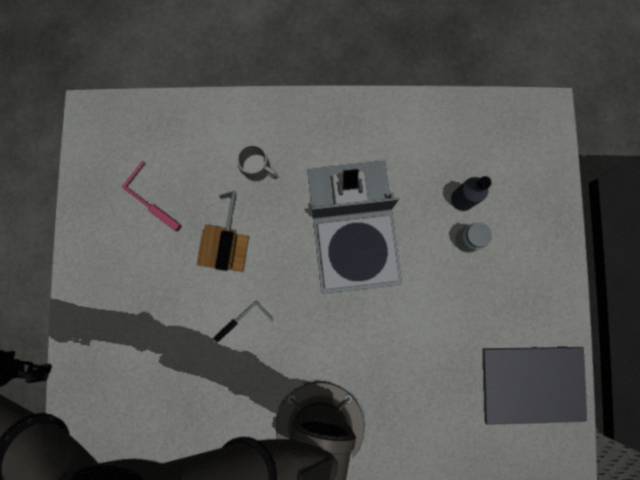

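The side view shows the rest with the rod at about (240,215), the station at (350,270) and the lever paddle at (382,219). In the top view the grip is at (227,250), the shank end at (232,195), the plate at (358,251), the guard along (350,208) and the paddle at (350,180). The pink rod and the small black rod at (240,320) are decoys.

```bash
cat > h.py <<'E'
import numpy as np, cv2
from bench import monitor, optics
from scipy.spatial.transform import Rotation as Ro
def K(n):
    m=optics.camera_model(n); f=240/np.tan(np.radians(m["vertical_fov"]/2))
    return np.array([[f,0,m["cx"]],[0,f,m["cy"]],[0,0,1]]),m["D"],m["R"],m["t"]
def cloud(n,d):
    k,D,R,t=K(n); v,u=np.mgrid[0:480,0:640]
    uv=np.stack([u,v],-1).reshape(-1,1,2).astype(float)
    x=cv2.undistortPoints(uv,k,D).reshape(480,640,2)
    P=np.dstack([x*d[...,None],d]); return (P-t)@R
def ray(n,uv):
    k,D,R,t=K(n); x=cv2.undistortPoints(np.array([[uv]],float),k,D)[0,0]
    return -R.T@t, R.T@np.array([*x,1])
def onz(n,uv,z):
    o,d=ray(n,uv); return o+d*(z-o[2])/d[2]
def tri(a,b):
    (o,d),(p,e)=ray("top",a),ray("side",b)
    s=np.linalg.lstsq(np.c_[d,-e],p-o,rcond=None)[0]
    A,B=o+d*s[0],p+e*s[1]; return (A+B)/2,np.linalg.norm(A-B)
def px(n,X):
    k,D,R,t=K(n); return cv2.projectPoints(np.array(X,float).reshape(-1,3),cv2.Rodrigues(R)[0],t,k,D)[0][:,0]
E
python3 - <<'E'
from h import *
out=[]
for n in("top","side"):
    z=np.load(n+"0.npz"); p,d=z["p"].astype(int),z["d"]; C=cloud(n,d)
    np.savez(n+"C.npz",C=C,p=z["p"])
    hsv=cv2.cvtColor(z["p"],cv2.COLOR_RGB2HSV).astype(int)
    inr=lambda x0,x1,y0,y1,z0,z1:(C[...,0]>x0)&(C[...,0]<x1)&(C[...,1]>y0)&(C[...,1]<y1)&(C[...,2]>z0)&(C[...,2]<z1)
    print(n,"table z",np.median(C[inr(.3,.9,-.5,.6,-.03,.03)][:,2]))
    br=(hsv[...,0]<25)&(hsv[...,1]>100)&inr(.2,1,0,.6,.02,.25)
    dk=(p.max(-1)<45)&inr(.3,.8,.1,.5,.06,.25)
    st=(hsv[...,1]<60)&(p.max(-1)>=45)&inr(.3,.9,.1,.45,.06,.2)
    for nm,m in(("brown",br),("grip",dk),("steel",st)):
        Q=C[m]; print(nm,len(Q),Q.mean(0).round(4) if len(Q) else'',Q.min(0).round(3),Q.max(0).round(3))
    for nm,m in(("brown",br),("grip",dk)):
        Q=C[m]
        if nm=="brown": Q=Q[Q[:,2]>.06]
        # robust plane
        for _ in range(6):
            c=Q.mean(0); nn=np.linalg.svd(Q-c)[2]; e=abs((Q-c)@nn[2]); Q=Q[e<max(.003,2*np.median(e))]
        print(nm,"plane",nn[2].round(3),c.round(4),len(Q),"long",nn[0].round(3))
    gt=inr(.5,1,-.4,.2,.125,.2); Q=C[gt]; print("guardtop",len(Q),Q.mean(0).round(4),Q.min(0).round(3),Q.max(0).round(3))
    pl=inr(.3,.9,-.4,.2,.022,.042)&(p.min(-1)>(110)); print("plate",pl.sum())
    if n=="top":
        cv2.imwrite("pics/crop.png",np.hstack([cv2.resize(z["p"][180:290,185:265],None,fx=5,fy=5,interpolation=2)[:550],cv2.resize(z["p"][150:260,300:375],None,fx=5,fy=5,interpolation=2)])[...,::-1])
E
```

```text
top table z 0.0005546162156291279
brown 922 [0.4698 0.2606 0.1118] [0.414 0.213 0.02 ] [0.522 0.297 0.135]
grip 514 [0.468  0.235  0.1168] [0.411 0.16  0.06 ] [0.742 0.262 0.132]
steel 526 [0.6464 0.1925 0.0891] [0.409 0.116 0.06 ] [0.745 0.26  0.12 ]
brown plane [-0.077 -0.529  0.845] [0.473  0.2725 0.1205] 502 long [-0.978  0.207  0.041]
grip plane [ 0.044  0.527 -0.849] [0.4546 0.2348 0.1188] 289 long [-0.985  0.164  0.051]
guardtop 650 [ 0.5911 -0.2563  0.1443] [ 0.559 -0.4    0.125] [0.655 0.018 0.2  ]
plate 2218
side table z 0.0010424680496513017
brown 1246 [0.4581 0.2506 0.0777] [0.412 0.215 0.02 ] [0.575 0.446 0.135]
grip 221 [0.4515 0.2318 0.1139] [0.407 0.216 0.097] [0.501 0.258 0.126]
steel 756 [0.6217 0.1967 0.0891] [0.406 0.114 0.06 ] [0.743 0.3   0.13 ]
brown plane [-0.096 -0.603  0.792] [0.4697 0.2653 0.1141] 361 long [-0.713  0.597  0.367]
grip plane [ 0.072  0.679 -0.731] [0.4547 0.2314 0.1151] 140 long [-0.994  0.111  0.006]
guardtop 860 [ 0.5781 -0.2035  0.1414] [ 0.554 -0.4    0.125] [0.616 0.019 0.2  ]
plate 2155
```

View pics/crop.png

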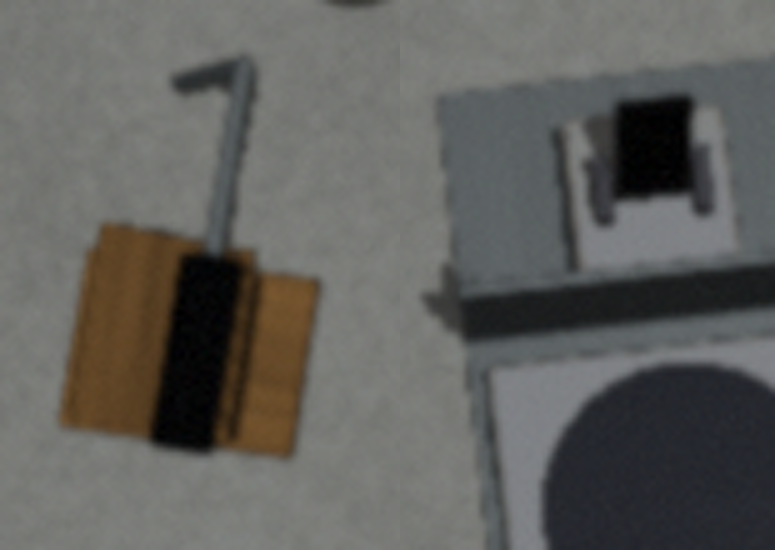

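The crop shows the grip from about px (217,231) to (222,270), the bend at (234,192) and the leg tip at (220,196). The paddle's top edge is at px (351,170), and the guard's top left end is at (312,208).

Run:
```python
from h import *
z=np.load("topC.npz"); p,C=z["p"],z["C"]
# shank
c=lambda u,v:(185+(u+.5)/5-.5,180+(v+.5)/5-.5)
bend=onz("top",c(243,66),.109); ent=onz("top",c(219,250),.109)
ge=[onz("top",c(u,v),.118) for u,v in((183,256),(241,259),(212,450),(153,441))]
d=bend-ent; print("bend",bend,"ent",ent,"yaw",np.degrees(np.arctan2(d[1],d[0])),np.linalg.norm(d)); print("grip",np.round(ge,4))
# shank points by depth heights
m=(C[...,2]>.098)&(C[...,2]<.125)&(C[...,0]>.525)&(C[...,0]<.63)&(C[...,1]>.15)&(C[...,1]<.3)
Q=C[m]; print("shank",len(Q),Q.mean(0)); s=np.linalg.svd(Q-Q.mean(0))[2][0]; print(np.degrees(np.arctan(s[1]/s[0])))
v,u=np.nonzero(m); A=np.array([onz("top",(a,b),.109) for a,b in zip(u,v)]); s=np.polyfit(A[:,0],A[:,1],1);print("fit y=",s,np.degrees(np.arctan(s[0])),A[:,0].max())
leg=(C[...,2]>.02)&(C[...,2]<.15)&(C[...,0]>.5)&(C[...,0]<.64)&(C[...,1]>.14)&(C[...,1]<.3); print("leg maxx",C[leg][:,0].max(),C[leg][C[leg][:,1].argmax()])
# station plate
hsv=cv2.cvtColor(p,cv2.COLOR_RGB2HSV)
pl=((abs(C[...,2]-.032)<.008)&(C[...,0]>.35)&(C[...,0]<.62)&(C[...,1]>-.3)&(C[...,1]<.1)).astype(np.uint8)
cn=max(cv2.findContours(pl,0,1)[0],key=cv2.contourArea)
W=np.array([onz("top",q,.032)[:2] for q in cn[:,0]])
print("plate",cv2.minAreaRect((W*1000).astype(np.float32)))
g=(C[...,2]>.13)&(C[...,2]<.15)&(C[...,0]>.5)&(C[...,0]<.75)&(C[...,1]>-.2)&(C[...,1]<.05)
v,u=np.nonzero(g);A=np.array([onz("top",(a,b),.14) for a,b in zip(u,v)]);print("guard",cv2.minAreaRect((A[:,:2]*1000).astype(np.float32)),A.mean(0))
# paddle
for n in("top","side"):
    z=np.load(n+"C.npz");p,C=z["p"],z["C"]
    k=(p.max(-1)<45)&(C[...,0]>.6)&(C[...,0]<.85)&(C[...,1]>-.2)&(C[...,1]<.0)&(C[...,2]>.06)&(C[...,2]<.2)
    Q=C[k];v,u=np.nonzero(k);print(n,"paddle",k.sum(),Q.mean(0),Q.min(0),Q.max(0),u.min(),u.max(),v.min(),v.max())
    print(Q[Q[:,2]>np.percentile(Q[:,2],85)].mean(0))
for nm,b in(("mug",(.62,.8,.1,.28)),("flask",(.5,.75,-.5,-.3)),("rest",(.38,.56,.17,.34))):
    q=(C[...,0]>b[0])&(C[...,0]<b[1])&(C[...,1]>b[2])&(C[...,1]<b[3])&(C[...,2]>.02); print(nm,C[q].min(0),C[q].max(0))
```

```text
bend [0.60723989 0.21839824 0.109     ] ent [0.51191613 0.22874172 0.109     ] yaw -6.192875223370249 0.09588330482059908
grip [[0.5076 0.2451 0.118 ]
 [0.5059 0.2157 0.118 ]
 [0.4098 0.2286 0.118 ]
 [0.4144 0.2583 0.118 ]]
shank 142 [0.56852533 0.22199098 0.11188194]
-6.936855931934765
fit y= [-0.12371616  0.29295842] -7.052578012377002 0.61194334661538
leg maxx 0.6169371428432836 [0.50883149 0.28706483 0.12514109]
plate ((463.59625244140625, -102.40926361083984), (179.0272674560547, 198.88473510742188), 6.204403400421143)
guard ((570.183837890625, -90.34171295166016), (9.581351280212402, 218.05197143554688), 5.521873474121094) [ 0.57081895 -0.09201564  0.14      ]
top paddle 240 [ 0.64817779 -0.08187019  0.09760294] [ 0.63366788 -0.10191361  0.06086612] [ 0.6661665  -0.06294276  0.12740689] 343 357 169 186
[ 0.65726929 -0.07947689  0.12249996]
side paddle 154 [ 0.65041796 -0.08398415  0.10768358] [ 0.64368943 -0.10225962  0.09076965] [ 0.65844916 -0.06613727  0.12439076] 376 389 212 226
[ 0.65386056 -0.08335828  0.12111749]
mug [0.65807608 0.11130254 0.02002058] [0.74298838 0.21902472 0.08857018]
flask [ 0.50003537 -0.44319246  0.02002487] [ 0.62580508 -0.36646454  0.2033492 ]
rest [0.40607865 0.21498643 0.02004942] [0.55838154 0.30238565 0.1353619 ]
```

Run:
```python
from h import *
yaw=np.radians(-6.8); rx=np.array([np.cos(yaw),np.sin(yaw),0]); sx=np.array([-rx[1],rx[0],0]); n=-.574*sx+np.array([0,0,.819]); ry=np.cross(n,rx)
g=np.array([.459,.237,.109])
X=[g+a*.05*rx+b*.015*ry+c*.011*n for a in(1,-1) for b in(1,-1) for c in(1,-1)]+[g,g+.15*rx,g+.15*rx-.09*n]
T=[]
for nm,x0,y0,w,h in(("top",190,180,70,100),("side",205,180,90,75)):
    p=np.load(nm+"0.npz")["p"]; s=8 if nm=="side" else 6
    im=cv2.resize(p[y0:y0+h,x0:x0+w],None,fx=s,fy=s,interpolation=cv2.INTER_CUBIC)
    im=(255*(im/255.)**.5).astype(np.uint8)[...,::-1].copy()
    for i,(u,v) in enumerate(px(nm,X)):
        q=(int((u-x0+.5)*s),int((v-y0+.5)*s)); cv2.circle(im,q,2,(0,0,255) if i>7 else((255,255,0) if i%2==0 else (0,255,0)),-1)
    T.append(cv2.copyMakeBorder(im,0,600-im.shape[0],0,0,0))
o=np.hstack(T); o=cv2.resize(o,(800,int(600*800/o.shape[1]))); print(o.shape); cv2.imwrite("pics/ov.png",o)
```

```text
(421, 800, 3)
```

View pics/ov.png

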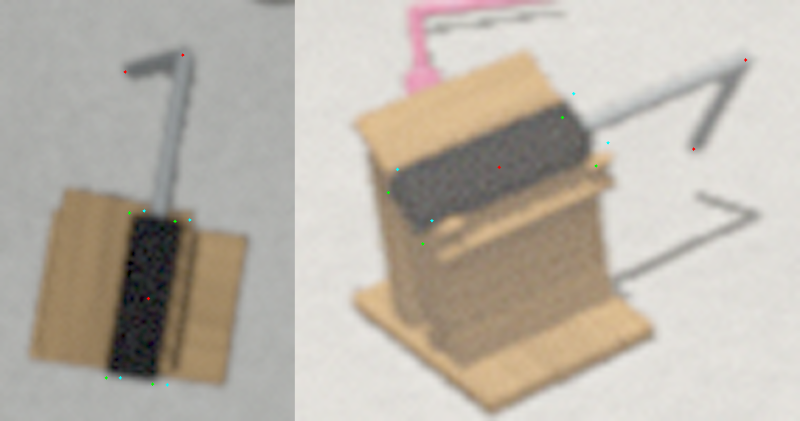

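The overlay of model points agrees with both views: bend and tip match, and the grip is near (0.460, 0.237, 0.109). Next comes a planner that prints rows for me to type.

```bash
cat >> h.py <<'E'
def frame(yaw,z=None):  # rest/rod frame
    rx=np.array([np.cos(yaw),np.sin(yaw),0]); sx=np.array([-rx[1],rx[0],0])
    n=-.5736*sx+np.array([0,0,.8192]); return rx,sx,n,np.cross(n,rx)
YR=np.radians(-6.8); RX,SX,N,RY=frame(YR); G=np.array([.460,.237,.109])
RG=Ro.from_matrix(np.c_[-RX,RY,-N])               # grasp orientation
YS=np.radians(6.0); ST=np.array([.636,-.0836,0]); SXs=np.array([np.cos(YS),np.sin(YS),0]); SYs=np.array([-SXs[1],SXs[0],0])
RU=Ro.from_matrix(np.c_[-SXs,SYs,[0,0,-1]])       # use orientation
def pose():
    o=monitor.get_obs(); return np.array(o["tcp_pos"]),Ro.from_rotvec(o["orientation"])
def plan(tg,start=None,step=.04):
    """tg list of (pos,Rot); prints tool-frame rows"""
    p,R=start or pose()
    for q,S in tg:
        w=(R.inv()*S).as_rotvec(); k=max(1,int(np.ceil(max(np.linalg.norm(q-p)/step,np.linalg.norm(w)/.14))))
        rows=[]; p0,R0=p,R
        for i in range(1,k+1):
            a=p0+(q-p0)*i/k; B=R0*Ro.from_rotvec(w*i/k)
            s=np.round(R.inv().apply(a-p)*100,2); t=np.round((R.inv()*B).as_rotvec(),3)
            rows.append([s.tolist(),t.tolist()]); p=p+R.apply(s/100); R=R*Ro.from_rotvec(t)
        for i in range(0,k,5): print(str(rows[i:i+5]).replace(" ",""))
        print("->",p.round(4))
E
python3 - <<'E'
from h import *
plan([(np.array([.25,.45,.30]),RG),(G+.15*N,RG),(G+.05*N,RG)])
E
```

```text
[[[-1.85,-2.87,-1.15],[-0.102,0.009,-0.028]],[[-1.76,-2.78,-1.46],[-0.102,0.008,-0.027]],[[-1.67,-2.66,-1.75],[-0.101,0.009,-0.028]],[[-1.59,-2.52,-2.03],[-0.102,0.009,-0.027]],[[-1.49,-2.34,-2.29],[-0.102,0.009,-0.028]]]
[[[-1.42,-2.14,-2.53],[-0.102,0.008,-0.028]]]
-> [0.25   0.45   0.2999]
[[[-2.34,-2.62,-1.01],[0.0,0.0,0.0]],[[-2.33,-2.63,-1.0],[0.0,0.0,0.0]],[[-2.34,-2.62,-1.01],[0.0,0.0,0.0]],[[-2.34,-2.63,-1.0],[0.0,0.0,0.0]],[[-2.33,-2.62,-1.01],[0.0,0.0,0.0]]]
[[[-2.34,-2.63,-1.01],[0.0,0.0,0.0]],[[-2.34,-2.62,-1.0],[0.0,0.0,0.0]],[[-2.33,-2.63,-1.01],[0.0,0.0,0.0]],[[-2.34,-2.62,-1.01],[0.0,0.0,0.0]],[[-2.34,-2.63,-1.0],[0.0,0.0,0.0]]]
-> [0.4498 0.1515 0.2318]
[[[0.0,0.0,3.33],[0.0,0.0,0.0]],[[0.0,0.0,3.34],[0.0,0.0,0.0]],[[0.0,0.0,3.33],[0.0,0.0,0.0]]]
-> [0.4566 0.2085 0.1499]
```

```bash
python3 -m crank '[[[-1.8,-2.9,-1.2],[-0.1,0.01,-0.03]],[[-1.8,-2.8,-1.5],[-0.1,0.01,-0.03]],[[-1.7,-2.7,-1.7],[-0.1,0.01,-0.03]],[[-1.6,-2.5,-2.0],[-0.1,0.01,-0.03]],[[-1.5,-2.3,-2.3],[-0.1,0.01,-0.03]]]' 6
python3 -m crank '[[[-1.4,-2.1,-2.5],[-0.1,0.01,-0.03]],[[-2.3,-2.6,-1],[0,0,0]],[[-2.3,-2.6,-1],[0,0,0]],[[-2.3,-2.6,-1],[0,0,0]],[[-2.3,-2.6,-1],[0,0,0]]]'
python3 -m crank '[[[-2.3,-2.6,-1],[0,0,0]],[[-2.3,-2.6,-1],[0,0,0]],[[-2.3,-2.6,-1],[0,0,0]],[[-2.3,-2.6,-1],[0,0,0]]]'
python3 -m crank '[[[-1.5,-1.5,0],[0,0,0]],[[0,0,0],[0,0,0]],[[0,0,0],[0,0,0]]]'
python3 - <<'E'
from h import *
print(pose()[0], (pose()[1].inv()*RG).as_rotvec())
plan([(G+.08*N,RG)])
E
```

```text
clock: 0.6
tcp_pos: [0.2418, 0.4824, 0.2896]
orientation: [0.206, 3.013, 0.775]
contact_force: [-0.2, 0.4, 1.1]
grip_width: 0.0603
gripper_force: 0.0
clock: 1.1
tcp_pos: [0.328, 0.3408, 0.2743]
orientation: [0.167, 2.989, 0.88]
contact_force: [0.8, 0.6, -0.4]
grip_width: 0.0601
gripper_force: 0.0
clock: 1.5
tcp_pos: [0.4074, 0.2225, 0.2508]
orientation: [0.167, 2.989, 0.88]
contact_force: [1.4, 0.3, 0.6]
grip_width: 0.0603
gripper_force: 0.0
clock: 1.8
tcp_pos: [0.4201, 0.2096, 0.2422]
orientation: [0.169, 2.99, 0.878]
contact_force: [0.6, 1.1, 0.8]
grip_width: 0.0601
gripper_force: 0.0
[0.42005974 0.2096186  0.24221115] [-0.04028496 -0.01413687  0.00120638]
[[[-1.85,-2.42,2.44],[-0.02,-0.007,0.001]],[[-1.84,-2.46,2.41],[-0.02,-0.007,0.0]]]
-> [0.4546 0.1914 0.1746]
```

```bash
python3 -m crank '[[[-1.85,-2.4,1.2],[-0.02,-0.007,0]],[[-1.85,-2.45,1.2],[-0.02,-0.007,0]],[[0,0,2.4],[0,0,0]],[[0,0,0],[0,0,0]],[[0,0,0],[0,0,0]]]'
python3 - <<'E'
from h import *
P,R=pose(); print(P,(R.inv()*RG).as_rotvec(), "offset in tool (cm) to G",R.inv().apply(G-P)*100)
T=[]
for nm,c in(("side",(200,150,120,100)),("top",(180,170,90,115))):
    p,d=optics.grab_frame(nm); x,y,w,h=c
    im=cv2.resize(p[y:y+h,x:x+w],None,fx=5 if nm=="top" else 4,fy=5 if nm=="top" else 4,interpolation=2)
    T.append(cv2.copyMakeBorder((255*(im/255.)**.5).astype(np.uint8),0,580-im.shape[0],0,0,0))
o=np.hstack(T)[:,:,::-1];o=cv2.resize(o,None,fx=800/o.shape[1],fy=800/o.shape[1]); cv2.imwrite("pics/a1.png",o)
E
```

```text
clock: 2.3
tcp_pos: [0.4545, 0.1931, 0.1763]
orientation: [0.169, 2.958, 0.934]
contact_force: [0.4, -0.7, -0.2]
grip_width: 0.0596
gripper_force: 0.0
[0.45452408 0.19305411 0.1763345 ] [ 0.00059452 -0.00178399  0.00366723] offset in tool (cm) to G [-0.03690524 -0.23935691  8.05561725]
```

View pics/a1.png

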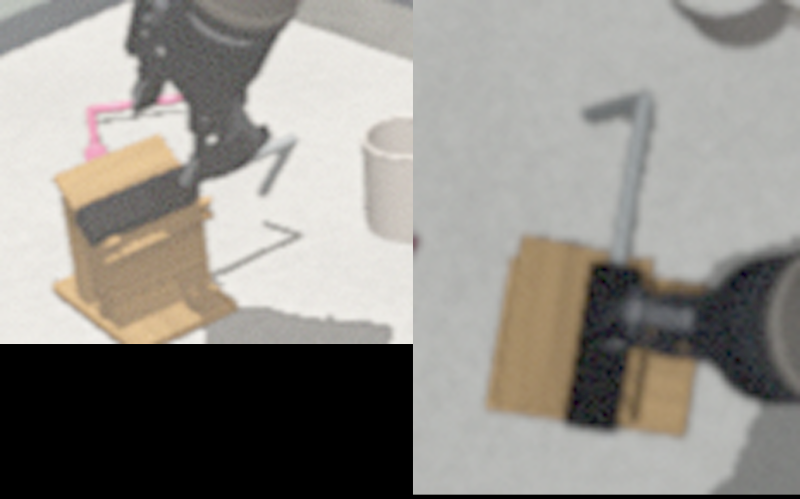

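The picture shows the fingers straddling the grip, and the apparent offset along it is explained by parallax. Descending.

```bash
python3 -m crank '[[[0,-0.1,2.5],[0,0,0]],[[0,-0.1,2.5],[0,0,0]],[[0,0,1.5],[0,0,0]],[[0,0,0.8],[0,0,0]],[[0,0,0],[0,0,0]]]'
python3 -m crank '[[[0,0,0.6],[0,0,0]],[[0,0,0.5],[0,0,0]],[[0,0,0.3],[0,0,0]],[[0,0,0],[0,0,0]]]'
python3 - <<'E'
from h import *
P,R=pose(); print("offset in tool (cm) to G",R.inv().apply(G-P)*100)
E
```

```text
clock: 2.9
tcp_pos: [0.4601, 0.2327, 0.1155]
orientation: [0.17, 2.956, 0.934]
contact_force: [0.3, 0.5, -0.4]
grip_width: 0.0599
gripper_force: 0.0
clock: 3.3
tcp_pos: [0.4613, 0.2401, 0.1036]
orientation: [0.172, 2.956, 0.933]
contact_force: [0.6, -0.9, -0.4]
grip_width: 0.06
gripper_force: 0.0
offset in tool (cm) to G [ 0.09412268  0.04313323 -0.62411486]
```

```bash
python3 -m crank '[[[0,0.05,0.2],[0,0,0]],[[0,0,0.1],[0,0,0]],[[0,0,0],[0,0,0]]]'
python3 -m crank '[[[0,0,0],[0,0,0]],[[0,0,0],[0,0,0]],[[0,0,0],[0,0,0]],[[0,0,0],[0,0,0]],[[0,0,0],[0,0,0]]]' 0 25
python3 -m crank '[[[0,0,0],[0,0,0]],[[0,0,0],[0,0,0]],[[0,0,0],[0,0,0]],[[0,0,0],[0,0,0]],[[0,0,0],[0,0,0]]]' 0 120
python3 - <<'E'
from h import *
P,R=pose(); print("offset in tool (cm) to G",R.inv().apply(G-P)*100); np.savez("grasp.npz",P=P,R=R.as_rotvec())
E
```

```text
clock: 3.6
tcp_pos: [0.4616, 0.2421, 0.1015]
orientation: [0.172, 2.956, 0.933]
contact_force: [-0.3, -0.4, 0.8]
grip_width: 0.0602
gripper_force: 0.0
clock: 4.1
tcp_pos: [0.4618, 0.243, 0.1024]
orientation: [0.172, 2.955, 0.936]
contact_force: [-1.7, 0.4, 5.2]
grip_width: 0.0295
gripper_force: 24.9
clock: 4.6
tcp_pos: [0.4618, 0.2427, 0.1028]
orientation: [0.173, 2.954, 0.937]
contact_force: [-3.3, -2.5, 9.3]
grip_width: 0.0273
gripper_force: 118.8
offset in tool (cm) to G [ 0.11535479 -0.12257354 -0.84926896]
```

```bash
python3 -m crank '[[[0,0,-0.5],[0,0,0]],[[0,0,-1],[0,0,0]],[[0,0,-2],[0,0,0]],[[0,0,-2.5],[0,0,0]],[[0,0,-2.5],[0,0,0]]]'
python3 -m crank '[[[0,0,-2.5],[0,0,0]],[[0,0,-2.5],[0,0,0]],[[0,0,-2],[0,0,0]],[[0,0,-1],[0,0,0]],[[0,0,0],[0,0,0]]]'
python3 - <<'E'
from h import *
P,R=pose(); S=np.load("grasp.npz"); print("lift off grasp (tool cm)",R.inv().apply(P-S["P"])*100)
# rod's tip seen: expected
tcp2g=R.inv().apply(G-S["P"])  # nominal
g=P+R.apply(tcp2g); n=-R.as_matrix()[:,2]; rx=-R.as_matrix()[:,0]
X=[g,g+.15*rx,g+.15*rx-.09*n]; print(np.round(X,4))
for nm in("side","top"):
    p,d=optics.grab_frame(nm); np.savez(nm+"1.npz",p=p,d=d); print(nm,px(nm,X).round(1))
a=[]
for nm in("side","top"):
    p=np.load(nm+"1.npz")["p"]; u,v=px(nm,X)[1].astype(int); im=p[v-35:v+35,u-50:u+30].copy(); a.append(cv2.resize((255*(im/255.)**.5).astype(np.uint8),None,fx=5,fy=5,interpolation=2)); print(u,v)
cv2.imwrite("pics/b1.png",np.hstack(a)[:,:,::-1])
plan([(np.array([.45,0,.36]),RU)])
E
```

```text
clock: 5.1
tcp_pos: [0.4551, 0.1926, 0.1712]
orientation: [0.173, 2.958, 0.931]
contact_force: [0.1, 0.3, -2.7]
grip_width: 0.0274
gripper_force: 118.6
clock: 5.6
tcp_pos: [0.4507, 0.1473, 0.2374]
orientation: [0.173, 2.954, 0.933]
contact_force: [-0.3, -0.7, -1.4]
grip_width: 0.0274
gripper_force: 118.6
lift off grasp (tool cm) [ -0.07399874  -0.12965907 -16.53294584]
[[0.4489 0.1416 0.2436]
 [0.5978 0.1239 0.2441]
 [0.6042 0.1752 0.1705]]
side [[257.6 175. ]
 [305.2 155.9]
 [293.9 175.4]]
top [[254.8 248.1]
 [263.4 183.1]
 [246.1 188.1]]
305 155
263 183
[[[-0.35,-0.99,-3.72],[0.122,0.014,-0.043]],[[-0.25,-1.45,-3.58],[0.121,0.013,-0.043]],[[-0.13,-1.89,-3.38],[0.122,0.014,-0.042]],[[-0.0,-2.28,-3.13],[0.122,0.014,-0.043]],[[0.15,-2.64,-2.82],[0.121,0.014,-0.043]]]
-> [ 0.45 -0.    0.36]
```

View pics/b1.png

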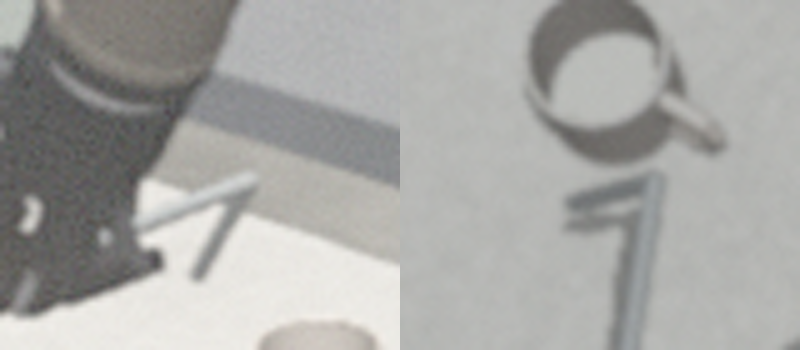

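Both views match the predicted bend and tip (side (305,156) and (295,175)), so the rod sits true in the hand. Going to the station.

```bash
python3 -m crank '[[[-0.35,-1,-3.7],[0.12,0.014,-0.043]],[[-0.25,-1.5,-3.6],[0.12,0.014,-0.043]],[[-0.1,-1.9,-3.4],[0.12,0.014,-0.043]],[[0,-2.3,-3.1],[0.12,0.014,-0.043]],[[0.15,-2.6,-2.8],[0.12,0.014,-0.043]]]'
python3 -m crank '[[[0,0,0],[0,0,0]],[[0,0,0],[0,0,0]],[[0,0,0],[0,0,0]]]'
cat >> h.py <<'E'
T2G=np.array([.0012,-.0012,-.0085])
def use(x,y,ztip):  # TCP for leg tip at station x,y and height ztip
    t=ST+SXs*x+SYs*y+np.array([0,0,ztip]); return t-RU.apply(T2G+np.array([-.15,0,.09])),RU
def tip():
    P,R=pose(); t=P+R.apply(T2G+np.array([-.15,0,.09])); return np.r_[(t-ST)@SXs,(t-ST)@SYs,t[2]]
E
python3 - <<'E'
from h import *
print(tip()); plan([use(.05,0,.22),use(.05,0,.13)])
E
```

```text
clock: 6.2
tcp_pos: [0.4497, -0.0006, 0.3581]
orientation: [0.168, -3.136, -0.015]
contact_force: [-0.5, 0.6, -2.0]
grip_width: 0.0275
gripper_force: 118.7
clock: 6.5
tcp_pos: [0.4487, 0.0007, 0.3556]
orientation: [0.164, -3.134, -0.025]
contact_force: [0.5, -0.8, -1.5]
grip_width: 0.0273
gripper_force: 118.7
[-0.02884465  0.10350408  0.27374565]
[[[-1.97,-2.58,1.31],[0.004,-0.001,0.0]],[[-1.97,-2.57,1.32],[0.004,-0.0,0.0]],[[-1.97,-2.56,1.33],[0.004,-0.001,0.0]],[[-1.96,-2.56,1.34],[0.004,-0.0,0.0]]]
-> [ 0.5376 -0.0927  0.3015]
[[[-0.0,-0.0,3.0],[0.0,-0.0,0.0]],[[-0.0,-0.0,3.0],[0.0,-0.0,0.0]],[[-0.01,-0.0,3.0],[0.0,-0.0,0.0]]]
-> [ 0.5377 -0.0927  0.2115]
```

```bash
python3 -m crank '[[[-2,-2.6,1.3],[0.004,0,0]],[[-2,-2.6,1.3],[0.004,0,0]],[[-2,-2.5,1.3],[0.004,0,0]],[[-1.9,-2.5,1.3],[0.004,0,0]],[[0,0,2.5],[0,0,0]]]'
python3 -m crank '[[[0,0,2.5],[0,0,0]],[[0,0,1.5],[0,0,0]],[[0,0,0],[0,0,0]],[[0,0,0],[0,0,0]]]'
python3 - <<'E'
from h import *
print(tip()); a=[]
P,R=pose(); t=P+R.apply(T2G+np.array([-.15,0,.09])); b=P+R.apply(T2G+np.array([-.15,0,0]))
for nm,w in(("side",(340,170,110,90)),("top",(300,140,100,90))):
    p,d=optics.grab_frame(nm); np.savez(nm+"2.npz",p=p,d=d); x,y,ww,h=w; im=cv2.resize((255*(p[y:y+h,x:x+ww]/255.)**.5).astype(np.uint8),None,fx=3.8,fy=3.8,interpolation=2); a.append(im); print(px(nm,[t,b]))
cv2.imwrite("pics/c1.png",np.hstack(a)[:,:,::-1])
E
```

```text
clock: 7.0
tcp_pos: [0.541, -0.0962, 0.2786]
orientation: [-0.156, 3.135, -0.006]
contact_force: [-0.4, -0.6, -1.5]
grip_width: 0.0275
gripper_force: 118.8
clock: 7.4
tcp_pos: [0.5386, -0.0929, 0.239]
orientation: [0.163, -3.137, 0.002]
contact_force: [0.3, 0.0, -1.3]
grip_width: 0.0274
gripper_force: 118.8
[ 0.05087998 -0.00052785  0.15739809]
[[389.34339896 196.04915388]
 [391.34651715 163.64035021]]
[[349.78533544 156.31760829]
 [351.76641356 144.5544447 ]]
```

View pics/c1.png

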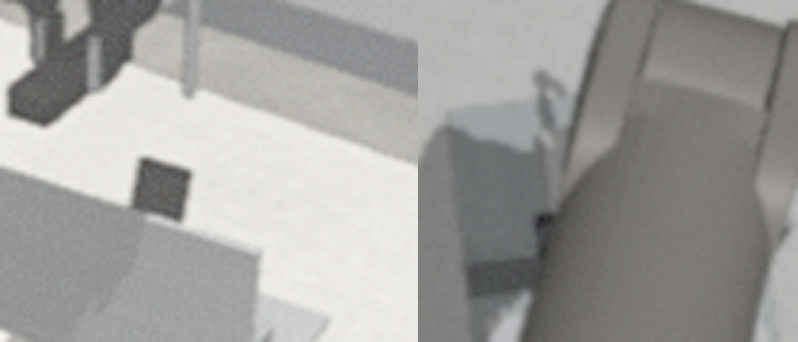

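The side view puts the leg tip at (389,195), as predicted, behind the paddle at (382,219). Next: lower, then pull.

```bash
python3 -m crank '[[[0,0,2.5],[0,0,0]],[[0,0,2.5],[0,0,0]],[[0,0,1.5],[0,0,0]],[[0,0,0.2],[0,0,0]],[[0,0,0],[0,0,0]]]'
python3 -m crank '[[[1,0,0],[0,0,0]],[[1,0,0],[0,0,0]],[[1,0,0],[0,0,0]],[[1,0,0],[0,0,0]],[[0,0,0],[0,0,0]]]'
python3 -c "from h import *;print(tip())"
python3 -m crank '[[[1,0,0],[0,0,0]],[[0.8,0,0],[0,0,0]],[[0.6,0,0],[0,0,0]],[[0,0,0],[0,0,0]]]'
python3 - <<'E'
from h import *
print(tip(),pose()[0])
p,d=optics.grab_frame("side"); im=cv2.resize((255*(p[150:270,320:440]/255.)**.5).astype(np.uint8),None,fx=4.5,fy=4.5,interpolation=2)
cv2.imwrite("pics/d1.png",im[:,:,::-1])
E
```

```text
clock: 8.0
tcp_pos: [0.5396, -0.0931, 0.1733]
orientation: [-0.164, 3.135, -0.002]
contact_force: [-0.3, -0.4, -1.6]
grip_width: 0.0272
gripper_force: 118.8
clock: 8.5
tcp_pos: [0.4977, -0.0975, 0.1729]
orientation: [-0.163, 3.137, -0.0]
contact_force: [0.0, 0.4, -1.8]
grip_width: 0.0275
gripper_force: 118.9
[ 0.00991965 -0.00071593  0.09152361]
clock: 8.9
tcp_pos: [0.4743, -0.0999, 0.1725]
orientation: [-0.163, 3.137, -0.001]
contact_force: [0.4, 0.6, -0.4]
grip_width: 0.0273
gripper_force: 118.9
[-0.01373686 -0.00066527  0.09101496] [ 0.47427566 -0.09987847  0.17250644]
```

View pics/d1.png

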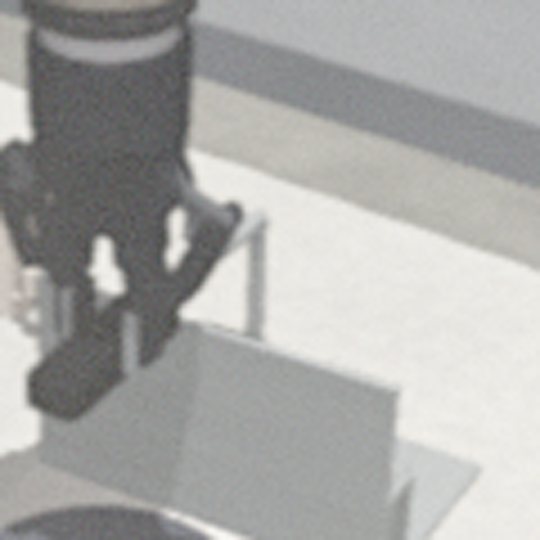

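The paddle has gone behind the guard top (it was at (382,219)), so the lever has swung. Now pulling in small steps until the end stop shows in the force.

```bash
for i in 1 2; do :; done
python3 -m crank '[[[0.4,0,0],[0,0,0]],[[0,0,0],[0,0,0]]]' | sed -n 2,4p
python3 -m crank '[[[0.3,0,0],[0,0,0]],[[0,0,0],[0,0,0]]]' | sed -n 2,4p
python3 -m crank '[[[0.3,0,0],[0,0,0]],[[0,0,0],[0,0,0]]]' | sed -n 2,4p
python3 -c "from h import *;print(tip())"
```

```text
tcp_pos: [0.4712, -0.1002, 0.1726]
orientation: [-0.164, 3.136, -0.002]
contact_force: [0.8, 0.3, -0.1]
tcp_pos: [0.469, -0.1006, 0.1729]
orientation: [-0.163, 3.135, -0.002]
contact_force: [0.7, -0.4, 1.4]
tcp_pos: [0.4668, -0.1009, 0.1733]
orientation: [-0.164, 3.133, -0.002]
contact_force: [2.6, -0.1, 3.2]
[-0.02094516 -0.00088631  0.09236543]
```

```bash
for i in 1; do :; done
python3 -m crank '[[[0.3,0,0],[0,0,0]],[[0,0,0],[0,0,0]]]' | sed -n 2,4p
python3 -m crank '[[[0.3,0,0],[0,0,0]],[[0,0,0],[0,0,0]]]' | sed -n 2,4p
python3 -m crank '[[[0.3,0,0],[0,0,0]],[[0,0,0],[0,0,0]]]' | sed -n 2,4p
python3 - <<'E'
from h import *
print(tip())
P,R=pose(); t=P+R.apply(T2G+np.array([-.15,0,.09])); b=P+R.apply(T2G+np.array([-.15,0,0]))
p,d=optics.grab_frame("side"); print(px("side",[t,b])); im=cv2.resize((255*(p[170:250,330:430]/255.)**.5).astype(np.uint8),None,fx=7,fy=7,interpolation=2)
cv2.imwrite("pics/d2.png",im[:,:,::-1])
E
```

```text
tcp_pos: [0.4647, -0.1011, 0.1736]
orientation: [-0.164, 3.131, -0.003]
contact_force: [4.4, 1.8, 5.9]
tcp_pos: [0.462, -0.1013, 0.1737]
orientation: [-0.164, 3.131, -0.003]
contact_force: [5.7, -0.5, -1.2]
tcp_pos: [0.4589, -0.1015, 0.1736]
orientation: [-0.165, 3.131, -0.002]
contact_force: [4.7, 0.0, 3.3]
[-0.02866408 -0.00055619  0.09298142]
[[373.10087294 231.83615598]
 [374.29666535 200.53052176]]
```

View pics/d2.png

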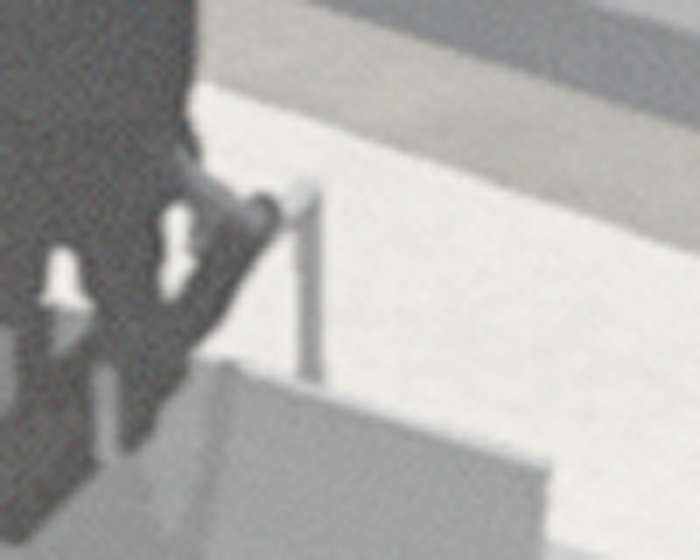

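The bend shows at (374.3,198), about 2.5 px above prediction, so the rod has pivoted slightly in the grip under the pull. I'll back off and measure lever and rod numerically.

```bash
python3 -m crank '[[[-1,0,0],[0,0,0]],[[-1.5,0,0],[0,0,0]],[[0,0,-2],[0,0,0]],[[0,0,-3],[0,0,0]],[[0,0,-3],[0,0,0]]]'
python3 -m crank '[[[0,0,-3],[0,0,0]],[[0,0,-2],[0,0,0]],[[1,3,-1],[0,0,0]],[[1,4,-1],[0,0,0]],[[1,4,-1],[0,0,0]]]'
python3 -m crank '[[[0,4,0],[0,0,0]],[[0,4,0],[0,0,0]],[[0,3,0],[0,0,0]],[[0,0,0],[0,0,0]],[[0,0,0],[0,0,0]]]'
cat > look.py <<'E'
from h import *
P,R=pose(); print("tip model",tip())
g=P+R.apply(T2G); M=R.as_matrix(); X=[g-.12*M[:,0],g-.15*M[:,0],g-.15*M[:,0]+.09*M[:,2]]
for n in("top","side"):
    p,d=optics.grab_frame(n); np.savez(n+"3.npz",p=p,d=d); C=cloud(n,d)
    L=(C-ST); S=np.dstack([L@SXs,L@SYs,C[...,2]])
    k=(p.max(-1)<50)&(abs(S[...,0])<.08)&(abs(S[...,1])<.035)&(S[...,2]>.05)&(S[...,2]<.14)
    if k.sum(): print(n,"paddle",k.sum(),"min",S[k].min(0).round(4),"max",S[k].max(0).round(4)); Q=S[k]; print("  top pts",Q[Q[:,2]>np.percentile(Q[:,2],80)].mean(0).round(4)," slope dx/dz", np.polyfit(Q[:,2],Q[:,0],1)[0].round(3))
    T=(C-g)@M; T=T*[-1,1,-1]  # nominal rod axes
    s=(T[...,0]>.065)&(T[...,0]<.17)&(abs(T[...,1])<.025)&(abs(T[...,2])<.03); l=(abs(T[...,0]-.15)<.03)&(abs(T[...,1])<.025)&(T[...,2]<-.02)&(T[...,2]>-.11)
    print(" shank",s.sum()," z vs x fit",np.polyfit(T[s][:,0],T[s][:,2],1).round(4) if s.sum()>5 else'', "max x",T[s][:,0].max() if s.any() else'')
    print(" leg",l.sum()," x vs z fit",np.polyfit(T[l][:,2],T[l][:,0],1).round(4) if l.sum()>5 else'',"zmin",T[l][:,2].min() if l.any() else'', "y",T[l][:,1].mean() if l.any() else '')
E
python3 look.py
```

```text
clock: 10.7
tcp_pos: [0.4788, -0.0991, 0.2518]
orientation: [0.163, -3.131, 0.003]
contact_force: [1.2, 0.5, -1.1]
grip_width: 0.0274
gripper_force: 118.6
clock: 11.2
tcp_pos: [0.4374, 0.0075, 0.3315]
orientation: [0.161, -3.133, 0.005]
contact_force: [1.3, 0.6, -1.8]
grip_width: 0.0274
gripper_force: 118.8
clock: 11.7
tcp_pos: [0.4271, 0.1162, 0.3309]
orientation: [0.166, -3.134, 0.007]
contact_force: [0.3, -0.5, -1.2]
grip_width: 0.0275
gripper_force: 118.8
tip model [-0.03831944  0.21912556  0.24889553]
top paddle 341 min [-0.0694 -0.0344  0.0501] max [0.0049 0.0347 0.1366]
  top pts [-0.0593 -0.      0.1239]  slope dx/dz -0.405
 shank 107  z vs x fit [-0.0926  0.0189] max x 0.15317031324799477
 leg 26  x vs z fit [-0.02    0.1472] zmin -0.07626309719147298 y -0.0022466030102163558
 shank 161  z vs x fit [-0.2044  0.0248] max x 0.15303288407075744
 leg 90  x vs z fit [-0.0526  0.1454] zmin -0.08093586050651473 y -0.0014438958324538822
```

```bash
cat > rod.py <<'E'
from h import *
def rodfit(n,d,P,R):
    C=cloud(n,d); M=R.as_matrix(); g=P+M@T2G; T=((C-g)@M)*[-1,1,-1]
    s=(T[...,0]>.07)&(T[...,0]<.14)&(abs(T[...,1])<.009)&(abs(T[...,2])<.022)
    l=(abs(T[...,0]-.15)<.016)&(abs(T[...,1])<.012)&(T[...,2]<-.02)&(T[...,2]>-.085)
    Q=T[s]; q=T[l]
    a=[]
    for A,i,j in((Q,0,2),(Q,0,1),(q,2,0),(q,2,1)):
        if len(A)<8: a.append(None);continue
        B=A
        for _ in range(5):
            f=np.polyfit(B[:,i],B[:,j],1); e=abs(A[:,j]-np.polyval(f,A[:,i])); B=A[e<max(.002,1.5*np.median(e))]
        a.append((np.round(f[0],3),np.round(np.polyval(f,.1 if i==0 else -.06),4)))
    print(n,len(Q),"shank z(x):",a[0],"y(x):",a[1],"|",len(q),"leg x(z)",a[2],"y(z)",a[3])
E
python3 - <<'E'
from rod import *
for n in("top","side"):
    rodfit(n,np.load(n+"1.npz")["d"],np.array([.4507,.1473,.2374]),Ro.from_rotvec([.173,2.954,.933]))
P,R=pose()
for n in("top","side"):
    z=np.load(n+"3.npz");rodfit(n,z["d"],P,R)
    C=cloud(n,z["d"]); L=C-ST; S=np.dstack([L@SXs,L@SYs,C[...,2]]); p=z["p"]
    for lo in(-.055,):
        k=(p.max(-1)<60)&(S[...,0]>lo)&(S[...,0]<.05)&(abs(S[...,1])<.035)&(S[...,2]>.06)&(S[...,2]<.14); Q=S[k]
        print(n,len(Q))
        for z0 in np.arange(.06,.14,.01):
            q=Q[(Q[:,2]>=z0)&(Q[:,2]<z0+.01)]
            if len(q): print(round(z0,2),len(q),"x",q[:,0].min().round(3),np.median(q[:,0]).round(3),q[:,0].max().round(3),"y",q[:,1].min().round(3),q[:,1].max().round(3))
a=[]
for n,w in(("top",(325,150,55,70)),("side",(340,185,90,70))):
    p=np.load(n+"3.npz")["p"]; x,y,ww,h=w; a.append(cv2.resize((255*(p[y:y+h,x:x+ww]/255.)**.5).astype(np.uint8),None,fx=5.5,fy=5.5,interpolation=2))
cv2.imwrite("pics/e1.png",np.hstack(a)[:,:,::-1])
E
```

```text
top 136 shank z(x): (np.float64(0.011), np.float64(0.0027)) y(x): (np.float64(-0.033), np.float64(0.0034)) | 49 leg x(z) (np.float64(0.01), np.float64(0.145)) y(z) (np.float64(0.025), np.float64(0.0035))
side 93 shank z(x): (np.float64(0.011), np.float64(0.0036)) y(x): (np.float64(-0.025), np.float64(-0.0006)) | 61 leg x(z) (np.float64(-0.047), np.float64(0.1433)) y(z) (np.float64(-0.0), np.float64(-0.0022))
top 73 shank z(x): (np.float64(0.086), np.float64(0.0056)) y(x): (np.float64(0.113), np.float64(-0.0018)) | 26 leg x(z) (np.float64(-0.026), np.float64(0.1469)) y(z) (np.float64(-0.014), np.float64(-0.0014))
top 149
0.06 17 x -0.009 -0.006 -0.002 y -0.017 0.02
0.07 17 x -0.013 -0.011 -0.007 y -0.019 0.017
0.08 22 x -0.024 -0.017 -0.013 y -0.018 0.02
0.09 17 x -0.025 -0.022 -0.019 y -0.019 0.018
0.1 16 x -0.03 -0.027 -0.023 y -0.015 0.019
0.11 60 x -0.042 -0.036 -0.029 y -0.019 0.02
side 88 shank z(x): (np.float64(0.03), np.float64(0.0075)) y(x): (np.float64(0.04), np.float64(-0.0019)) | 92 leg x(z) (np.float64(-0.023), np.float64(0.147)) y(z) (np.float64(0.007), np.float64(-0.0005))
side 0
```

Read in the station frame, the lever's back face lies at x = -6 mm at z = 65 mm and -27 mm at z = 105 mm. That is a lean of about 0.5 rad toward the guard, so the lever is at its OFF stop. The rod has pitched about 0.04 rad in the grip, and I'll compensate when laying it back.

```bash
cat >> h.py <<'E'
def place(up,ys=0.,pitch=.04):
    S=np.load("grasp.npz"); Rg=Ro.from_rotvec(S["R"]); M=Rg.as_matrix()
    return S["P"]-up*M[:,2]+ys*M[:,1], Rg*Ro.from_rotvec([0,pitch,0])
E
python3 - <<'E'
from h import *
plan([place(.165),place(.05,.0015)],step=.03)
E
```

```text
[[[-0.52,0.62,1.87],[-0.124,-0.006,0.04]],[[-0.49,0.4,1.95],[-0.124,-0.007,0.04]],[[-0.46,0.18,1.98],[-0.123,-0.006,0.04]],[[-0.45,-0.05,1.99],[-0.124,-0.007,0.04]],[[-0.44,-0.27,1.97],[-0.124,-0.006,0.04]]]
-> [0.4505 0.1483 0.2376]
[[[-0.12,0.04,2.87],[0.0,-0.0,-0.0]],[[-0.11,0.03,2.88],[0.0,-0.0,-0.0]],[[-0.12,0.04,2.87],[0.0,-0.0,-0.0]],[[-0.11,0.03,2.87],[0.0,-0.0,-0.0]]]
-> [0.4585 0.2153 0.1445]
```

```bash
python3 -m crank '[[[-0.5,0.6,1.9],[-0.124,-0.006,0.04]],[[-0.5,0.4,1.95],[-0.124,-0.006,0.04]],[[-0.45,0.2,2],[-0.124,-0.006,0.04]],[[-0.45,-0.05,2],[-0.124,-0.006,0.04]],[[-0.45,-0.3,2],[-0.124,-0.006,0.04]]]'
python3 -m crank '[[[0,0,0],[0,0,0]],[[0,0,0],[0,0,0]]]' | head -3
python3 - <<'E'
from rod import *
P,R=pose(); Rb=Ro.from_rotvec([.173,2.954,.933]); print("err rot",(R.inv()*place(0)[1]).as_rotvec().round(3))
for n in("top","side"):
    rodfit(n,np.load(n+"1.npz")["d"],np.array([.4507,.1473,.2374]),Rb)
    p,d=optics.grab_frame(n); np.savez(n+"4.npz",p=p,d=d); rodfit(n,d,P,Rb)
plan([place(.05,.0015)],step=.03)
E
```

```text
clock: 12.3
tcp_pos: [0.4522, 0.1487, 0.2379]
orientation: [0.158, 2.983, 0.963]
contact_force: [-0.8, 1.6, -2.4]
grip_width: 0.0277
gripper_force: 118.8
clock: 12.5
tcp_pos: [0.4507, 0.1484, 0.237]
orientation: [-0.156, -2.987, -0.949]
err rot [-0.001 -0.002 -0.001]
top 136 shank z(x): (np.float64(0.011), np.float64(0.0027)) y(x): (np.float64(-0.033), np.float64(0.0034)) | 49 leg x(z) (np.float64(0.01), np.float64(0.145)) y(z) (np.float64(0.025), np.float64(0.0035))
top 133 shank z(x): (np.float64(-0.005), np.float64(0.002)) y(x): (np.float64(-0.002), np.float64(0.0038)) | 50 leg x(z) (np.float64(0.012), np.float64(0.146)) y(z) (np.float64(0.04), np.float64(0.0037))
side 93 shank z(x): (np.float64(0.011), np.float64(0.0036)) y(x): (np.float64(-0.025), np.float64(-0.0006)) | 61 leg x(z) (np.float64(-0.047), np.float64(0.1433)) y(z) (np.float64(-0.0), np.float64(-0.0022))
side 82 shank z(x): (np.float64(-0.017), np.float64(0.003)) y(x): (np.float64(-0.015), np.float64(0.0012)) | 58 leg x(z) (np.float64(-0.013), np.float64(0.144)) y(z) (np.float64(-0.024), np.float64(0.0012))
[[[-0.1,-0.03,2.87],[0.0,-0.0,0.001]],[[-0.09,-0.02,2.87],[0.001,-0.0,0.001]],[[-0.1,-0.02,2.87],[0.0,-0.001,0.001]],[[-0.09,-0.02,2.87],[0.0,0.0,0.001]]]
-> [0.4585 0.2154 0.1445]
```

The rod now matches the just-lifted reference within about 1 mm, with the pitch over-corrected by about 0.01. Going down.

```bash
python3 -m crank '[[[-0.1,-0.02,2.9],[0,-0.01,0]],[[-0.1,-0.02,2.9],[0,0,0]],[[-0.1,-0.02,2.9],[0,0,0]],[[-0.1,-0.02,2.8],[0,0,0]],[[-0.1,0,2.0],[0,0,0]]]'
python3 -m crank '[[[-0.1,0,1.5],[0,0,0]],[[0,0,0.6],[0,0,0]],[[0,0,0],[0,0,0]]]'
python3 -c "
from h import *
P,R=pose();S=np.load('grasp.npz');print('to grasp pose, grasp-tool cm',Ro.from_rotvec(S['R']).inv().apply(S['P']-P)*100)
plan([place(0.004,.001,.03),place(0,0,.03)])"
```

```text
clock: 13.1
tcp_pos: [0.4608, 0.2299, 0.1275]
orientation: [0.148, 2.981, 0.954]
contact_force: [0.7, 0.5, -0.6]
grip_width: 0.0272
gripper_force: 119.0
clock: 13.4
tcp_pos: [0.4627, 0.2406, 0.1107]
orientation: [0.151, 2.981, 0.954]
contact_force: [-0.7, 0.3, -1.6]
grip_width: 0.0275
gripper_force: 119.0
to grasp pose, grasp-tool cm [ 0.10654316 -0.29347225  0.76708513]
[[[0.1,-0.19,0.37],[0.004,-0.002,0.005]]]
-> [0.4616 0.2413 0.1066]
[[[-0.02,-0.1,0.4],[-0.0,-0.0,-0.0]]]
-> [0.4619 0.2428 0.1028]
```

```bash
python3 -m crank '[[[0.1,-0.15,0.3],[0.004,0,0.005]],[[0,0,0],[0,0,0]]]' | sed -n 2,4p
python3 -m crank '[[[0,0,0.3],[0,0,0]],[[0,0,0],[0,0,0]]]'| sed -n 2,4p
python3 -m crank '[[[0,-0.1,0.1],[0,0,0]],[[0,0,0],[0,0,0]]]'| sed -n 2,4p
python3 -c "
from h import *
P,R=pose();S=np.load('grasp.npz');print('to grasp pose, grasp-tool cm',Ro.from_rotvec(S['R']).inv().apply(S['P']-P)*100, R.inv().apply(monitor.get_obs()['contact_force']))"
```

```text
tcp_pos: [0.4618, 0.2398, 0.1073]
orientation: [0.164, 2.983, 0.948]
contact_force: [-0.0, 0.2, -1.4]
tcp_pos: [0.462, 0.2418, 0.1045]
orientation: [0.164, 2.983, 0.948]
contact_force: [0.0, 1.3, -0.9]
tcp_pos: [0.4621, 0.2422, 0.1036]
orientation: [0.164, 2.982, 0.951]
contact_force: [1.2, 4.0, 3.2]
to grasp pose, grasp-tool cm [ 0.03421323 -0.01036199  0.09164105] [-0.7211363   5.18945365 -0.21004299]
```

```bash
python3 -m crank '[[[0,0.02,0.15],[0,0,0]],[[0,0,0],[0,0,0]]]' | sed -n 2,4p
python3 -m crank '[[[0,0,0.05],[0,0,0]],[[0,0,0],[0,0,0]]]'| sed -n 2,4p
python3 -c "
from h import *
P,R=pose();S=np.load('grasp.npz');print('to grasp pose, grasp-tool cm',Ro.from_rotvec(S['R']).inv().apply(S['P']-P)*100, R.inv().apply(monitor.get_obs()['contact_force']))"
```

```text
tcp_pos: [0.4621, 0.2427, 0.1029]
orientation: [0.164, 2.982, 0.951]
contact_force: [-2.9, -0.6, 12.2]
tcp_pos: [0.4622, 0.2427, 0.1029]
orientation: [0.165, 2.982, 0.952]
contact_force: [-4.8, -4.3, 18.1]
to grasp pose, grasp-tool cm [ 0.03704677 -0.00758034  0.00868386] [  4.7449667    6.52747659 -17.47618837]
```

It is seated, with the force onto the slope at 17 N and against the stops at 6 N. Releasing.

```bash
python3 -m crank '[[[0,0,-0.1],[0,0,0]],[[0,0,0],[0,0,0]],[[0,0,0],[0,0,0]]]' - 20 | tail -3
python3 -m crank '[[[0,0,0],[0,0,0]],[[0,0,0],[0,0,0]],[[0,0,0],[0,0,0]],[[0,0,0],[0,0,0]],[[0,0,0],[0,0,0]]]' 6 | tail -3
python3 -m crank '[[[0,0,-0.5],[0,0,0]],[[0,0,-1],[0,0,0]],[[0,0,-2],[0,0,0]],[[0,0,-3],[0,0,0]],[[0,0,-3],[0,0,0]]]' | tail -3
python3 -m crank '[[[0,0,-3],[0,0,0]],[[0,0,-4],[0,0,0]],[[0,-4,-2],[0,0,0]],[[0,-4,-2],[0,0,0]],[[0,-4,0],[0,0,0]]]' | head -2
python3 -m crank '[[[0,-4,0],[0,0,0]],[[0,-4,0],[0,0,0]],[[0,0,0],[0,0,0]],[[0,0,0],[0,0,0]]]' | head -2
python3 - <<'E'
from h import *
G0=np.array([.460,.237,.109]); a=[]
for n in("top","side"):
    p,d=optics.grab_frame(n); np.savez(n+"5.npz",p=p,d=d)
    for f in("0","5"):
        z=np.load(n+f+".npz"); C=cloud(n,z["d"]); L=C-G0; T=np.dstack([L@RX,L@RY,L@N]); pp=z["p"]
        k=(pp.max(-1)<50)&(abs(T[...,0])<.07)&(abs(T[...,1])<.03)&(abs(T[...,2])<.03); v,u=np.nonzero(k)
        l=(T[...,0]>.06)&(T[...,0]<.17)&(abs(T[...,1])<.02)&(T[...,2]>-.1)&(T[...,2]<.02)
        print(n,f,"grip",k.sum(),u.mean().round(2),v.mean().round(2),T[k].mean(0).round(4),"shank/leg",l.sum(),T[l].mean(0).round(4))
    x,y,w,h=(185,160,200,120) if n=="top" else (205,150,220,110)
    a.append(cv2.resize(np.hstack([np.load(n+f+".npz")["p"][y:y+h,x:x+w] for f in "05"]),(800,int(800*h/2/w)),interpolation=2))
o=(255*(np.vstack(a)/255.)**.6).astype(np.uint8); cv2.imwrite("pics/f1.png",o[:,:,::-1]); print(o.shape)
E
```

```text
contact_force: [-0.1, 1.6, 8.7]
grip_width: 0.0273
gripper_force: 120.0
contact_force: [0.1, 0.6, -0.5]
grip_width: 0.06
gripper_force: 0.0
contact_force: [1.0, 0.3, 0.8]
grip_width: 0.0601
gripper_force: 0.0
clock: 16.2
tcp_pos: [0.4432, 0.0235, 0.2028]
clock: 16.6
tcp_pos: [0.4341, -0.0391, 0.1545]
top 0 grip 512 224.09 249.84 [-0.0006  0.005   0.0077] shank/leg 192 [ 0.1158  0.0004 -0.0074]
top 5 grip 490 224.08 249.27 [0.0008 0.0055 0.0082] shank/leg 195 [ 0.1165  0.0005 -0.0066]
side 0 grip 353 239.42 209.45 [-0.0088 -0.0017  0.008 ] shank/leg 153 [ 0.1174 -0.0002 -0.0142]
side 5 grip 152 240.92 209.68 [-0.0052 -0.0038  0.0075] shank/leg 154 [ 0.1187 -0.0003 -0.0139]
(440, 800, 3)
```

View pics/f1.png

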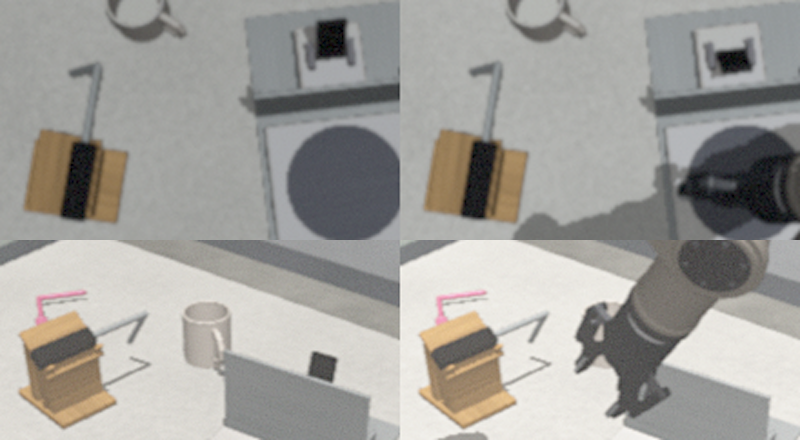

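The final pictures (before on the left, after on the right) show the rod back on its rest as it was, within about 1.5 mm. The paddle has swung toward the guard (top view, right half, (735,60)), and the mug hasn't moved.

```bash
python3 -c "
from bench import r
print(r.hand_in())"
```

```text
the job is handed in; nothing more can be done
None
```

The warming plate is off: the lever was pulled over to its stop, the rod lies back on its rest within about 1.5 mm of where it was, nothing else was knocked or moved as far as I could see, and the job was handed in at about 17 s (limit 48 s).

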